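Push an engraver's block home and snap the toggle clamp shut

TASK

Push the block that carries the medallion along its guide rails until it is fully home against the end stop of the engraving fixture, then push the clamp's black handle up and over its dead point, towards the block, until it snaps into lock and the rubber pad holds the block down. Only push with the fingers: do not lift the block or take it out of the rails, and leave the other things on the bench where they are.

Things in the scene. Friction and masses are not known exactly. Their poses are not given: they have to be found in the camera images.
- fixture: fixed wooden board 240 x 90 x 12 mm with rails and a toggle clamp. Origin on the bench under it; z up; x along the rails from the open end to the stop and clamp, roughly to the robot's left (within 0.5 rad). Board: x -140 to 100 mm, y -45 to 45. Rails: x -100 to 20, inner faces at y = -23.5 and 23.5, 8 wide, tops at z = 20. Clamp cheeks: x 30 to 70, y -15 to 15, tops at z = 66.
- stop_face (a point): middle of the end stop's face, which the block's front must meet, at (20, 0, 24) mm in the fixture's frame. The stop is 63 mm wide across the rails, 8 mm thick, its top at z = 28 mm.
- work_block: loose hardwood block, 70 (its x, along the rails) x 44 x 24 mm, 0.08 to 0.17 kg, silvery medallion of 26 mm diameter on the half of its top away from the clamp. Origin: centre of its underside. Axes as the fixture's. Lies on the board between the rails (top at z = 36 mm), 25 to 50 mm short of the stop; home at x = -15 mm in the fixture's frame. Slides easily (about 1 to 2 N), stays where left.
- clamp_arm: the clamp's steel holding arm, 56 mm long, hinged at its origin (35, 0, 52) mm in the fixture's frame about the fixture's y. At the start raised 63 degrees: tip below z = 115 mm, all of it at x above -5 mm. The handle drives it down until its rubber pad (16 mm diameter) presses on the block's top at x = -5 mm in the fixture's frame. It follows the handle by itself.
- clamp_handle (a joint): handle angle, rad. 0: open, leaning 0.65 back from upright, away from the block (to the fixture's +x). Grows as the handle is pushed up and over towards the block (-x): upright at 0.65, dead point about 0.70, locked at its stop at 1.05. A spring drives it back to 0 before the dead point and on to the lock beyond it. A push at the grip end takes about 4 to 6 N at first, less nearer the dead point.
- grip_end (a point): centre of the rounded end of the handle's black grip (20 mm thick round bar, 49 mm long between the centres of its round ends), 95 mm from the handle's pivot; it moves with the handle. The handle swings in the fixture's x-z plane at y = 0.
- handle_pivot (a point): the handle's pivot, at (55, 0, 55) mm in the fixture's frame; the handle turns about the fixture's y axis here.
- spare_block: hardwood block like the work block but with no medallion, 70 x 44 x 24 mm, loose on the bench beside the fixture, long side along its x; origin at the centre of its underside. Not to be used.
- wax_ball: red ball of 48 mm diameter on a black foot of 54 mm diameter, 58 mm tall, loose on the bench near the fixture; origin at the centre of its underside. Bystander.
- flux_jar: amber glass jar, 52 mm diameter, 60 mm tall, loose; origin at the centre of its underside. Bystander.
- hammer: hammer 240 mm long lying on the bench, loose. Bystander.
- brass_cup: open brass cup, 70 mm across the rim, 50 mm tall, loose; origin at the centre of its underside. Bystander.
- graver: hand tool with a handle, 150 mm long, lying on the bench, loose. Bystander.
- ring_stand: 60 x 60 mm wooden foot with an upright steel cone, 77 mm tall, loose; origin at the centre of its underside. Bystander.

How it is judged (in metres and radians):
On the way, in this order (a step that is already met when the one before it is completed fails the run):
1. the block is home against the end stop, with the clamp still open (x of work_block in the frame of fixture between -0.018 and -0.012 m and y of work_block in the frame of fixture between -0.004 and 0.004 m and angle between the x axis of work_block and the x axis of fixture, either way round below 0.09 rad and z of work_block in the frame of fixture below 0.015 m and angle between work_block's own z axis and vertical below 0.05 rad and value of joint clamp_handle below 0.4 rad), for 0.2 s.
2. the handle has snapped into lock and the pad presses on the block (value of joint clamp_handle above 1 rad and contact force between clamp_arm and work_block above 1 N and x of work_block in the frame of fixture between -0.018 and -0.012 m and y of work_block in the frame of fixture between -0.004 and 0.004 m and angle between the x axis of work_block and the x axis of fixture, either way round below 0.09 rad and z of work_block in the frame of fixture below 0.015 m and angle between work_block's own z axis and vertical below 0.05 rad), for 0.2 s.
At the end, for the whole second after the job is handed in: The block is home (within 3 mm of the end stop, flat on the board between the rails) and at rest, the handle is locked (joint above 1.0 rad) and the pad presses on the block with more than 1 N (all of step 2 and velocity of joint clamp_handle below 0.1 rad/s and linear speed of work_block below 0.01 m/s); the robot touches nothing.
It fails at once if the block is lifted off the board or tipped (z of work_block in the frame of fixture above 0.02 m or angle between work_block's own z axis and vertical above 0.2 rad).
It fails at once if the block leaves the rails (x of work_block in the frame of fixture below -0.09 m or y of work_block in the frame of fixture above 0.012 m or y of work_block in the frame of fixture below -0.012 m).
It fails at once if another thing on the bench is moved by more than 20 mm (distance of any of spare_block, wax_ball, flux_jar, hammer, brass_cup, graver, ring_stand from where it was at the start of the episode above 0.02 m).
It also fails if it takes over 45 s, if anything falls off the work surface, if the arm or the gripper's body presses on something with over 40 N, if the wrist force passes 120 N, or if a joint passes its speed limit or range.

ROBOT

A 6-joint arm with a two-finger parallel gripper is mounted at the origin on the work surface. World frame = base frame: x ahead of the robot, y to its left, z up, the work surface at z = 0. Lengths are in mm, angles in rad, forces in N, time in s.
With the tool pointing down it reaches from about 350 to 850 mm from the base axis. Payload 8.1 kg.
Tool frame: the origin (TCP) lies where the fingers leave the gripper's body, on its centre line; the fingertips stand r.tips_ahead ahead of it and the grasp point (between the pads) lies 65 mm ahead of it (r.tips_ahead is the distance from the TCP to the fingertips, in mm); z points along the fingers, y is the direction in which the jaws open and shut (so a half turn about z gives the same grasp; the last joint's range is limited). The gripper opens to 93 mm and grips with 3 to 60 N. Pads are 15 mm wide; open, the fingers measure 128 mm over their backs; the gripper's body (75 mm by 188 mm) begins 65 mm behind the grasp point.
Start: joints at [-1.385, 0.13, 1.488, -0, 1.523, -0.085], TCP at [160.522, -578.134, 302.735] pointing down, gripper open.
Joint ranges: [-2.96, 2.96], [-0.89, 2.26], [0.02, 2.5], [-1.34, 4.48], [0, 2.73], [-2.66, 2.66]. Speed limits (rad/s): [2.39, 2.39, 2.79, 3.14, 3.14, 3.14].

INTERFACE

Orientations are given as a rotation vector (axis times angle).
In Python, from station import r, grab_frame, camera_params, finder gives the robot as it stands.
- The arm moves only by the tool arm_command, never from a script. Its argument "targets" is a list of rows, each a list of 3 entries, a list of its own where there are three numbers: the shift along the tool's x, y, z in mm, then the turn about the tool's z in degrees, then the opening, from -1 (shut) to 1 (fully open). In form: [[[x, y, z], turn, fingers], ...]. A call has 1 to 12 rows; each row is the pose to reach, as a shift and turn from the pose measured when the call began, along the tool's axes at that moment; what a row does not reach only later rows make up. A row lasts 1/12 s, in which the tool goes at most 41.7 mm and 7.16 degrees, less where a joint would pass 70% of its speed; a pose out of reach is approached as far as the arm can. A call with a gripper value outside its range is refused whole. The fingers move at their own pace and stop on an object; the grip force is fixed at half the most. Time passes only in rows, so rows that repeat a pose let the fingers close. It gives the time, the measured TCP pose, the force and the opening at its end, in the units of the state.
- r.sense(): the state, without advancing time (a new reading comes with each control period).
- grab_frame(name): name is "scene" or "top" or "wrist"; returns the picture (420x560x3 uint8, blue, green, red); there is no depth.
- camera_params(name): a dict with "mtx" (3x3 intrinsics, pixels), "dist" ([k1, k2, p1, p2, k3] as OpenCV has them; the pictures are not rectified), "T" (4x4, takes a point from camera to world coordinates); the wrist camera has in their place "mount" (4x4, takes a point from camera to tool coordinates, whose origin is the TCP and whose axes are the flange's). Camera axes: x right, y down, z forward; pixel columns grow to the right and rows downward; lengths in mm; the calibration is good to about 2 mm. A picture is of the moment at which its call begins: read the wrist's pose just before it. camera_params takes no time and is no camera call.
- r.sign_off(): hands the job in, once; it reports no verdict.
Trained networks look in the newest picture that a camera, given by its name, has taken for a name from the list of things; names that differ only in an ending like _2 or _b are one class to them, and where a whole thing is asked for, a point or a joint stands for the part that bears it (a point fixed in the world has none). Each returns a list of dicts, best first, with "confidence" (0 to 1); they miss things now and then, are a little off and sometimes report something else, mostly with a low value. They report only what shows in the picture. A call takes as long as a camera call.
- finder.recognise(camera, query): "extent" ([centre column, centre row, width, height] in pixels, round what is visible of it).
- finder.regions_of(camera, query): "region" (420x560 bool, what is visible of it) and "extent" ([centre column, centre row, width, height] in pixels, round what is visible of it).
The state is a dict: "time": time; "joint_pos": joint angles; "qvel": joint speeds; "tau": joint torques, N m; "tool_pos": TCP position; "orientation": TCP orientation; "wrist_force": force on the tool from outside, world axes, zero at the start; "moment": the same for the moment, N m; "grip_width": finger opening in mm.
Only numpy, scipy, OpenCV 4.12 (cv2) and the standard library are available. Lean on these libraries where they do the work, as an engineer would, in place of code of your own. Each camera call takes 0.05 s, during which the arm holds its last target.

## Working session

There is one attempt and no reset: what is moved stays moved. The work goes in short steps, Python scripts to look and compute and a tool call to move; the robot and the scene stay as the last step left them, time stands still between calls to the robot, and variables do not carry over. Pictures are saved under pics/ and viewed, and the job is handed in when it is done.

Besides the shell and the picture viewer there is one more tool, called as name(argument=value, ...) on one line, values as JSON. arm_command: Moves the arm, as the interface text tells. Its arguments: {"type":"object","properties":{"targets":{"type":"array"}},"required":["targets"]}

```bash
ls; mkdir -p pics; python3 - <<'E'
from station import r, grab_frame, camera_params, finder
import cv2,numpy as np
np.set_printoptions(precision=2,suppress=True)
for k,v in r.sense().items(): print(k,v)
print(r.tips_ahead)
for c in ["scene","top","wrist"]:
    im=grab_frame(c); cv2.imwrite(f"pics/{c}0.png",im)
    print(c,camera_params(c))
E
```

```text
pics
time 0.0
joint_pos [-1.39  0.13  1.49  0.    1.52 -0.09]
qvel [-0. -0.  0.  0.  0. -0.]
tau [  0.   -55.98 -49.18   0.08   0.04  -0.  ]
tool_pos [ 160.46 -577.72  301.73]
orientation [-3.11 -0.42  0.  ]
wrist_force [ 0.22  0.35 -0.21]
moment [ 0.   -0.04  0.01]
grip_width 92.81031269944445
84.1
scene {'mtx': array([[448.52,   0.  , 274.7 ],
       [  0.  , 448.52, 204.41],
       [  0.  ,   0.  ,   1.  ]]), 'dist': array([-0.02,  0.  ,  0.  ,  0.  ,  0.  ]), 'T': array([[  -0.9 ,    0.37,   -0.22,  836.99],
       [   0.44,    0.76,   -0.49,  648.47],
       [  -0.01,   -0.54,   -0.84, 1224.54],
       [   0.  ,    0.  ,    0.  ,    1.  ]])}
top {'mtx': array([[537.39,   0.  , 279.29],
       [  0.  , 537.39, 209.43],
       [  0.  ,   0.  ,   1.  ]]), 'dist': array([-0.06,  0.  ,  0.  ,  0.  ,  0.  ]), 'T': array([[  -0.  ,   -0.98,    0.19,  286.82],
       [  -1.  ,   -0.  ,   -0.01,   11.9 ],
       [   0.01,   -0.19,   -0.98, 1379.2 ],
       [   0.  ,    0.  ,    0.  ,    1.  ]])}
wrist {'mtx': array([[291.69,   0.  , 281.96],
       [  0.  , 291.69, 211.36],
       [  0.  ,   0.  ,   1.  ]]), 'dist': array([-0.05,  0.  ,  0.  ,  0.  ,  0.  ]), 'mount': array([[  0.  ,  -0.96,  -0.29,  79.67],
       [  1.  ,   0.  ,   0.  ,  -0.93],
       [  0.  ,  -0.29,   0.96, -82.11],
       [  0.  ,   0.  ,   0.  ,   1.  ]])}
```

View pics/scene0.png

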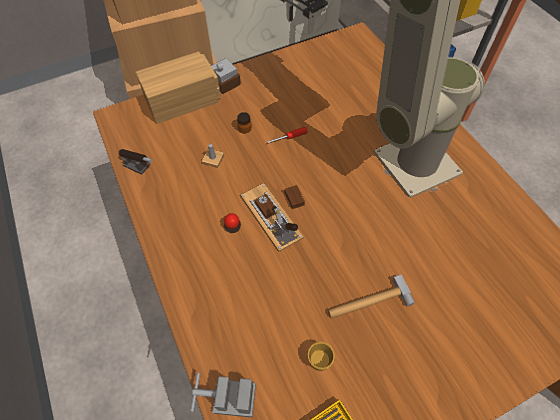

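View pics/top0.png

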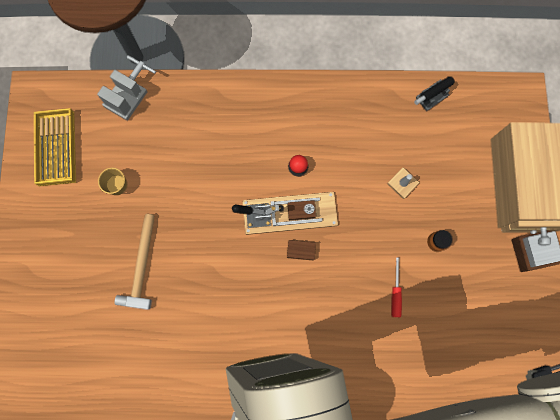

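View pics/wrist0.png

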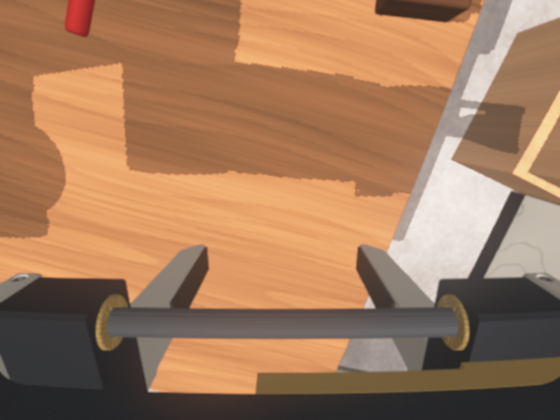

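The top view shows the fixture around (290,213): the clamp and black handle are at the left near (240,210), and the medallion is at (309,209). The spare block is at (303,249) and the wax ball at (298,165). In the scene view the fixture is near (272,215). Next I'll zoom in and get the network regions.

```bash
python3 - <<'E'
from station import r, grab_frame, camera_params, finder
import cv2,numpy as np
a=cv2.imread("pics/top0.png")[175:270,220:350]; b=cv2.imread("pics/scene0.png")[170:260,215:315]
cv2.imwrite("pics/topc.png",cv2.resize(a,None,fx=6,fy=6,interpolation=cv2.INTER_CUBIC))
cv2.imwrite("pics/scenec.png",cv2.resize(b,None,fx=6.5,fy=6.5,interpolation=cv2.INTER_CUBIC))
for c in ["top","scene"]:
  for q in ["fixture","work_block","wax_ball","spare_block","clamp_handle"]:
    o=finder.regions_of(c,q)
    for d in o[:2]: print(c,q,round(d["confidence"],2),np.round(d["extent"],1),cv2.minAreaRect(np.argwhere(d["region"])[:,::-1].astype(np.float32)))
E
```

```text
top fixture 0.71 [284.6 214.1 108.4  39.6] ((284.32037353515625, 212.87432861328125), (34.15993118286133, 103.78499603271484), 85.16958618164062)
top work_block 0.71 [301.1 209.8  26.   25.2] ((301.7178649902344, 209.67822265625), (18.806201934814453, 28.557567596435547), 84.2894058227539)
top wax_ball 0.6 [298.1 164.4  19.4  24.9] ((298.0, 165.0), (20.0, 20.0), 90.0)
top spare_block 0.86 [302.  250.9  29.7  18.6] ((300.97528076171875, 249.74752807617188), (27.562530517578125, 18.20918083190918), 5.710593223571777)
top clamp_handle 0.55 [246.7 209.8  31.2   6. ] ((247.0, 209.0), (30.0, 8.0), 0.0)
top clamp_handle 0.18 [301.6 210.3  30.7  20.6] ((301.7704772949219, 209.97543334960938), (18.197683334350586, 28.337688446044922), 84.80557250976562)
scene fixture 0.65 [269.4 215.8  60.5  63.7] ((271.3348388671875, 216.4901123046875), (71.4381103515625, 29.61758041381836), 53.61564636230469)
scene fixture 0.52 [231.2 222.7  16.4  16.6] ((232.0, 222.5), (16.0, 19.0), 0.0)
scene work_block 0.7 [264.4 206.9  18.2  23.2] ((265.15380859375, 205.73072814941406), (23.02005958557129, 14.422205924987793), 56.3099365234375)
scene work_block 0.49 [294.6 197.3  20.6  15.7] ((294.10003662109375, 196.7000274658203), (21.0190372467041, 12.969193458557129), 63.43495178222656)
scene wax_ball 0.76 [231.  223.   18.4  16.4] ((232.0, 222.5), (19.0, 16.0), 90.0)
scene spare_block 0.51 [296.7 198.2  18.6  20.2] ((294.29998779296875, 196.6000213623047), (22.807893753051758, 15.205260276794434), 63.43495178222656)
scene clamp_handle 0.16 [292.5 135.1  26.6  12.9] ((291.0500183105469, 134.14999389648438), (7.905693054199219, 31.622774124145508), 71.56504821777344)
```

View pics/topc.png

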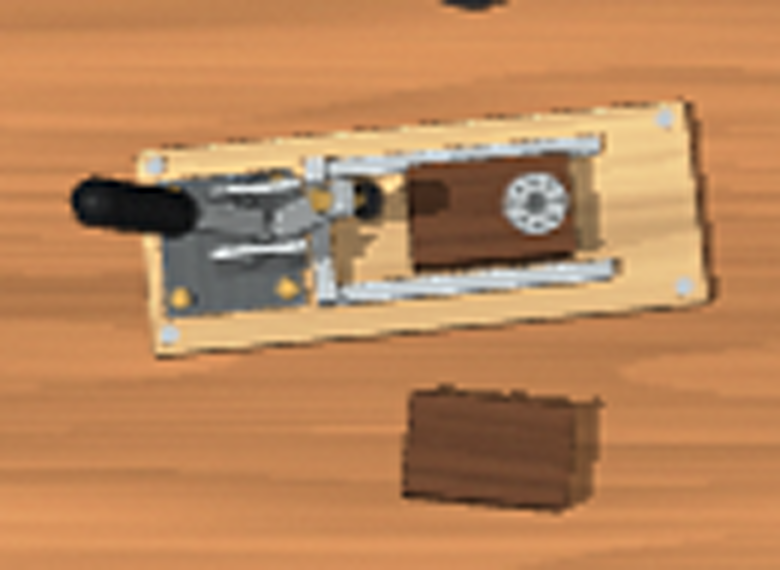

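View pics/scenec.png

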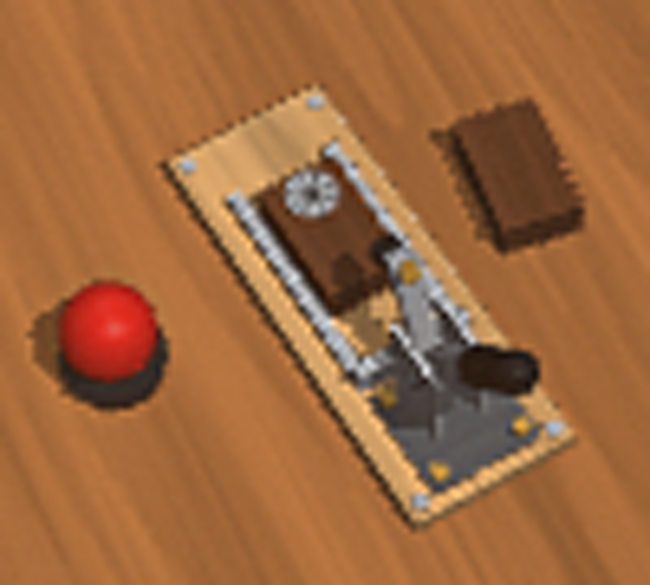

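```bash
cat > h.py <<'E'
import numpy as np,cv2
from station import r, grab_frame, camera_params, finder
np.set_printoptions(precision=2,suppress=True)
def proj(c,P):
    p=camera_params(c)
    if 'T' in p: T=p['T']
    else:
        s=r.sense(); A=np.eye(4); A[:3,:3]=cv2.Rodrigues(np.array(s['orientation'],float))[0]; A[:3,3]=s['tool_pos']; T=A@p['mount']
    W=np.linalg.inv(T)
    return cv2.projectPoints(np.asarray(P,float).reshape(-1,1,3),cv2.Rodrigues(W[:3,:3])[0],W[:3,3],p['mtx'],p['dist'])[0].reshape(-1,2)
def f2w(q,P):
    P=np.atleast_2d(np.asarray(P,float)); c,s=np.cos(q[2]),np.sin(q[2])
    return np.c_[q[0]+c*P[:,0]-s*P[:,1],q[1]+s*P[:,0]+c*P[:,1],P[:,2]]
def uncrop(p,f,x0,y0): return (np.asarray(p,float)+.5)/f-.5+[x0,y0]
E
cat > fit.py <<'E'
from h import *
from scipy.optimize import least_squares
C=[(100,-45,12),(-140,-45,12),(-140,45,12),(100,45,12)]
t=uncrop([(138,152),(686,101),(711,300),(157,354)],6,220,175)
s=uncrop([(415,522),(167,165),(318,88),(575,437)],6.5,215,170)
for use in ("t","s","ts"):
    def f(q):
        o=[]
        if 't' in use:o.append(proj("top",f2w(q,C))-t)
        if 's' in use:o.append(proj("scene",f2w(q,C))-s)
        return np.concatenate(o).ravel()
    S=least_squares(f,[500,0,1.5]); print(use,S.x,f(S.x).reshape(-1,2).tolist())
    q=S.x
from scipy.optimize import least_squares as ls
# block: far/near edges on top; top corners
tb=uncrop([(407,165),(575,155),(578,258),(412,270)],6,220,175)
B=lambda x,y:[(x+35,y-22,36),(x-35,y-22,36),(x-35,y+22,36),(x+35,y+22,36)]
S=ls(lambda v:(proj("top",f2w(q,B(*v)))-tb).ravel(),[-50,0]);print("block",S.x,S.fun)
sb=uncrop([(285,190)],1,0,0)
print("home-pts",f2w(q,[(20,0,24),(55,0,55),(55+95*np.sin(.65),0,55+95*np.cos(.65)),(S.x[0]-35,0,30)]))
E
python3 fit.py
```

```text
t [541.89  -9.05   1.67] [[-0.06960828021064458, -0.18796436555908258], [0.1772112943658044, -0.38939479598971616], [0.11936116081091086, 0.28410749430923943], [-0.2229242812605321, 0.2691869949454997]]
s [542.42  -5.35   1.67] [[0.02368366353420015, 0.8536815173894752], [-0.501911279311571, -0.4827764638620238], [0.02979250568768066, -0.5918782895878962], [0.4170251578316311, 0.011287039057549464]]
ts [542.    -7.79   1.67] [[-0.54828999502584, -0.24897087595186917], [-0.2949965769061009, -0.40937485586135836], [-0.3742882810144579, 0.26586274623181794], [-0.7235764059046801, 0.2082607203601583], [-0.20086082933238458, 0.1463544477977905], [-0.6887697848494838, -1.0801167884573601], [-0.17731191977350136, -1.1731646888788134], [0.16979494227837222, -0.6752498120400503]]
block [-50.03   1.4 ] [-0.2   0.69 -0.97 -0.23  0.44 -0.54  0.72  0.09]
home-pts [[540.05  12.12  24.  ]
 [536.62  46.95  55.  ]
 [531.   104.16 130.63]
 [550.32 -92.41  30.  ]]
```

```bash
cat >> h.py <<'E'
Q=np.array([542.0,-8.0,1.67])
def plan(xf,yf,ztip,flip=None):
    s=r.sense(); R=cv2.Rodrigues(np.array(s['orientation'],float))[0]
    tgt=f2w(Q,[(xf,yf,ztip+r.tips_ahead)])[0]
    d=R.T@(tgt-np.array(s['tool_pos']))
    fx=R.T@np.array([np.cos(Q[2]),np.sin(Q[2]),0])  # fixture x in tool axes
    a=np.degrees(np.arctan2(fx[1],fx[0])); 
    print("shift",d,"turn x->+fx",a,"or",(a+360)%360-180, "j6",s['joint_pos'][5])
def where():
    s=r.sense(); c,n=np.cos(Q[2]),np.sin(Q[2]); p=np.array(s['tool_pos'])-[Q[0],Q[1],0]
    R=cv2.Rodrigues(np.array(s['orientation'],float))[0]
    f=s['wrist_force']; 
    print("t",round(s['time'],2),"tip fix",c*p[0]+n*p[1],-n*p[0]+c*p[1],p[2]-r.tips_ahead,"toolx",R[:,0],"toolz",R[:,2],"F fix",c*f[0]+n*f[1],-n*f[0]+c*f[1],f[2],"w",s['grip_width'])
E
python3 -c "
from h import *
where(); plan(-125,0,140); print(cv2.Rodrigues(np.array(r.sense()['orientation'],float))[0])"
```

```text
t 0.65 tip fix -529.5424589196525 436.0712221129228 218.64666286007773 toolx [0.96 0.27 0.  ] toolz [ 0. -0. -1.] F fix -0.12777824622479678 -0.1929651941981436 -0.27035573675837604 w 92.53338167133356
shift [ 498.74 -324.15   78.65] turn x->+fx -80.16962166190483 or 99.83037833809516 j6 -0.08538779637505763
[[ 0.96  0.27  0.  ]
 [ 0.27 -0.96 -0.  ]
 [ 0.    0.   -1.  ]]
```

arm_command(targets=[[[33,-21,0],-6,-1],[[66,-43,0],-12,-1],[[99,-64,0],-18,-1],[[132,-86,0],-25,-1],[[165,-107,0],-32,-1],[[198,-129,0],-39,-1],[[231,-150,0],-46,-1],[[264,-172,0],-53,-1],[[297,-193,0],-60,-1],[[330,-215,0],-66,-1],[[363,-236,0],-73,-1],[[396,-258,0],-80,-1]])

```text
time: 1.65
tool_pos: [474.1, -222.0, 303.1]
orientation: [2.105, 2.331, 0.0]
wrist_force: [0.2, 0.1, -0.6]
grip_width: 17.2
```

```bash
python3 -c "
from h import *
where(); plan(-125,0,140)"
```

```text
t 1.65 tip fix -206.1905521558345 88.76244579965291 218.99195922341343 toolx [-0.1   0.99 -0.  ] toolz [ 0. -0. -1.] F fix 0.03954248378960179 -0.22517825745943645 -0.5739863573145879 w 17.22143695138728
shift [80.98 88.95 79.  ] turn x->+fx 0.16719266049518594 or -179.83280733950482 j6 -0.6378915720916077
```

arm_command(targets=[[[20,22,0],0,-1],[[40,45,10],0,-1],[[60,67,25],0,-1],[[80,89,50],0,-1],[[81,89,70],0,-1],[[81,89,70],0,-1],[[81,89,70],0,-1]])

```text
time: 2.23
tool_pos: [553.6, -131.9, 231.9]
orientation: [-2.103, -2.331, 0.002]
wrist_force: [0.3, -0.5, 0.1]
grip_width: 0.2
```

```bash
cat > look.py <<'E'
import sys
from h import *
where()
im=grab_frame("wrist"); 
pts=[(100,-45,12),(-140,-45,12),(-140,45,12),(100,45,12),(20,-31.5,28),(20,31.5,28),(-100,23.5,20),(20,23.5,20),(-100,-23.5,20),(20,-23.5,20)]
for (u,v) in proj("wrist",f2w(Q,pts)):
    cv2.drawMarker(im,(int(round(u)),int(round(v))),(0,255,0),cv2.MARKER_CROSS,9,1)
cv2.imwrite(sys.argv[1],cv2.resize(im,None,fx=1.4,fy=1.4))
E
python3 look.py pics/w1.png
```

```text
t 2.23 tip fix -124.47887372624922 0.7393127010379992 147.84704586891843 toolx [-0.1   0.99  0.  ] toolz [-0.  0. -1.] F fix -0.5677367501281182 -0.24878113450041 0.05419246433265262 w 0.17078083148061188
```

View pics/w1.png

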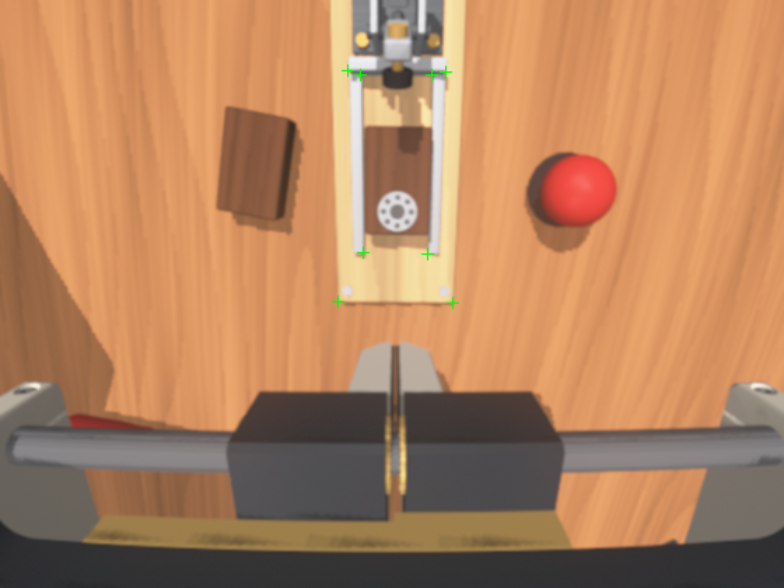

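The projected board, rail and stop corners (green) land on the real ones to within about 1–2 mm. The block's rear edge is at about (398,236) in the enlarged picture, the ball is at (578,190), and the closed fingers line up with the rails. I'll lower behind the block.

arm_command(targets=[[[5,1,35],0,-1],[[5,1,70],0,-1],[[5,1,100],0,-1],[[5,1,115],0,-1],[[5,1,124],0,-1],[[5,1,124],0,-1],[[5,1,124],0,-1]])

```text
time: 2.87
tool_pos: [555.6, -128.7, 111.5]
orientation: [2.104, 2.329, 0.001]
wrist_force: [0.7, -0.8, 0.4]
grip_width: 0.6
```

```bash
python3 look.py pics/w2.png
```

```text
t 2.87 tip fix -121.45607187791454 -1.58305797860627 27.425363705682074 toolx [-0.1   0.99 -0.  ] toolz [ 0. -0. -1.] F fix -0.8499091916197244 -0.6512985746533001 0.3509785222867792 w 0.5704579144507536
```

View pics/w2.png

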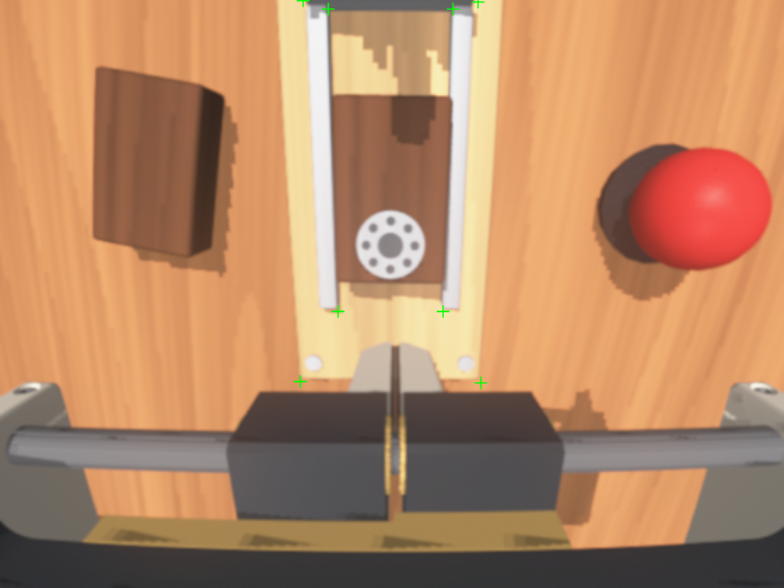

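The fingers are centred behind the block, whose rear edge is at about (390,283). I'll advance, slowly at contact.

arm_command(targets=[[[7,-1,3],0,-1],[[14,-1,4],0,-1],[[20,-1,4],0,-1],[[24,-1,4],0,-1],[[27,-1,4],0,-1],[[30,-1,4],0,-1],[[33,-1,4],0,-1],[[37,-1,4],0,-1],[[41,-1,4],0,-1],[[45,-1,4],0,-1],[[49,-1,4],0,-1],[[52,-1,4],0,-1]])

```text
time: 3.92
tool_pos: [549.8, -76.6, 108.0]
orientation: [2.103, 2.328, 0.002]
wrist_force: [1.1, -2.1, 0.7]
grip_width: 0.3
```

```bash
python3 look.py pics/w3.png
```

```text
t 3.92 tip fix -69.0775452379567 -0.9542563897218699 23.913123334742437 toolx [-0.1   0.99 -0.  ] toolz [ 0. -0. -1.] F fix -2.2077516179273315 -0.8855797175277913 0.7026630616564041 w 0.26881378103350323
```

View pics/w3.png

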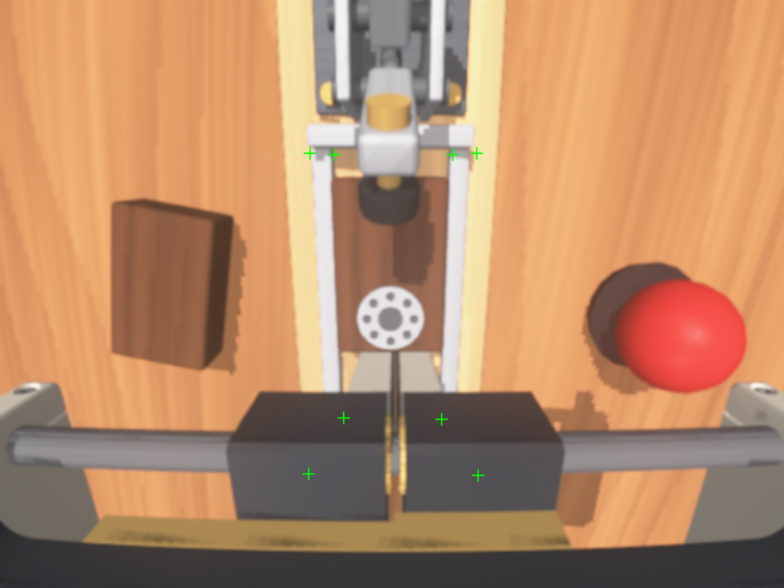

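The block is moving: its front edge is at about row 178 and the stop face at about row 148. I'll push the remaining ~11 mm slowly.

arm_command(targets=[[[2,-1,0],0,-1],[[4,-1,0],0,-1],[[6,-1,0],0,-1],[[7,-1,0],0,-1],[[8,-1,0],0,-1],[[9,-1,0],0,-1],[[10,-1,0],0,-1]])

```text
time: 4.55
tool_pos: [547.6, -66.3, 107.8]
orientation: [2.104, 2.329, 0.002]
wrist_force: [-0.6, -2.7, 0.2]
grip_width: 0.6
```

```bash
python3 -c "
from h import *
where()"
```

```text
t 4.55 tip fix -58.55218377962331 0.2036468475573141 23.683086018375207 toolx [-0.1   0.99 -0.  ] toolz [ 0. -0. -1.] F fix -2.6477474911865264 0.8926360577932507 0.1542716343698425 w 0.6082061090735591
```

arm_command(targets=[[[1,0,0],0,-1],[[2,0,0],0,-1],[[2,0,0],0,-1]])

```text
time: 4.8
tool_pos: [547.6, -65.9, 108.2]
orientation: [2.102, 2.327, -0.001]
wrist_force: [-0.5, -9.7, 0.9]
grip_width: 0.3
```

```bash
python3 look.py pics/w4.png
```

```text
t 4.8 tip fix -58.14687253279391 0.20430974962228898 24.05824010372457 toolx [-0.1   0.99 -0.  ] toolz [ 0. -0. -1.] F fix -9.57872136884606 1.4941585236928292 0.896100233493885 w 0.3376041556114468
```

View pics/w4.png

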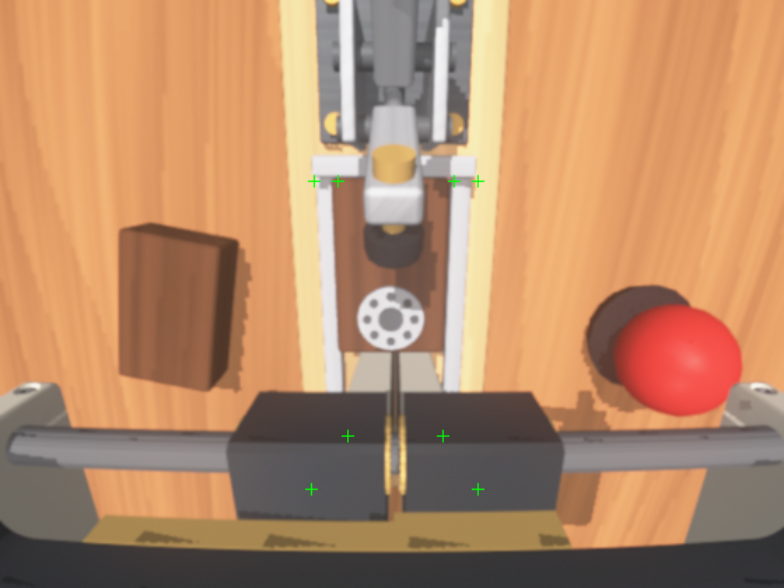

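The block's front meets the stop at row ~178, the motion has stalled, and the force rose to 9.6 N. The finger is within 0.6 mm of the expected -57.5, so the block is home. Backing off, then raising.

arm_command(targets=[[[-3,0,0],0,-1],[[-10,0,0],0,-1],[[-20,0,0],0,-1],[[-25,0,-30],0,-1],[[-25,0,-65],0,-1],[[-25,0,-100],0,-1],[[-25,0,-135],0,-1],[[-25,0,-165],0,-1],[[-25,0,-175],0,-1],[[-25,0,-175],0,-1]])

```text
time: 5.68
tool_pos: [551.1, -90.9, 287.3]
orientation: [2.099, 2.322, 0.004]
wrist_force: [-0.2, -0.0, -0.5]
grip_width: 0.5
```

```bash
python3 look.py pics/w5.png; python3 -c "
from h import *
plan(155,0,190);print(r.sense()['joint_pos'])"
```

```text
t 5.68 tip fix -83.39225221305257 -0.8532969609771524 203.1595361666921 toolx [-0.1   0.99 -0.01] toolz [ 0.01 -0.01 -1.  ] F fix 0.004788101400722961 0.21363254038960586 -0.47468340813349674 w 0.46253050806880425
shift [238.04   0.49   8.88] turn x->+fx 0.10724578557447458 or -179.8927542144255 j6 -0.3542598155176756
[-0.25  0.02  1.64 -0.    1.48 -0.35]
```

View pics/w5.png

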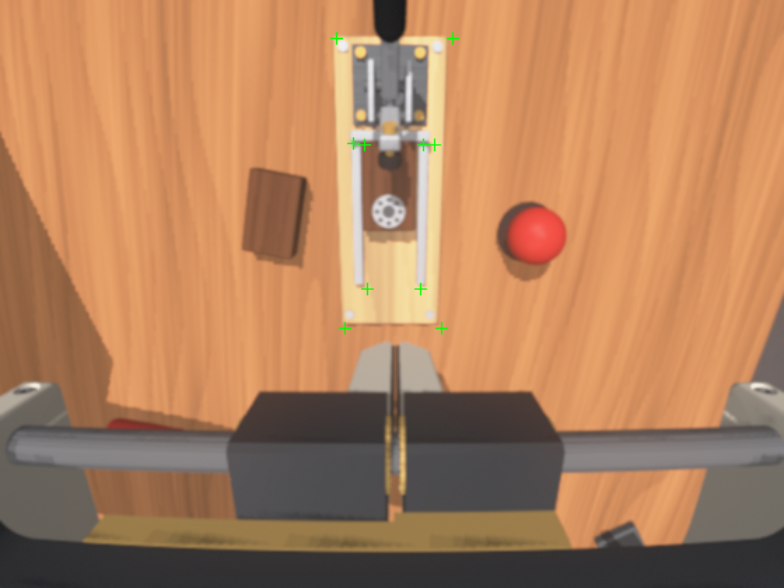

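The block stays home, with its front at the stop near row 140. I'll move over to the far side of the handle.

arm_command(targets=[[[30,0,-5],0,-1],[[60,0,-5],0,-1],[[90,0,-5],0,-1],[[120,0,-5],0,-1],[[150,0,-5],0,-1],[[180,0,0],0,-1],[[210,0,0],0,-1],[[235,0,0],0,-1],[[240,0,0],0,-1],[[240,0,0],0,-1]])

```text
time: 6.57
tool_pos: [524.7, 149.3, 280.1]
orientation: [2.1, 2.33, -0.004]
wrist_force: [0.5, -0.2, -0.9]
grip_width: 0.7
```

```bash
python3 look.py pics/w6.png; python3 -c "
from h import *
plan(150,0,110)
im=grab_frame('top');s=grab_frame('scene')
a=cv2.resize(im[150:280,190:350],None,fx=4,fy=4,interpolation=2);cv2.imwrite('pics/t6.png',a)
cv2.imwrite('pics/s6.png',cv2.resize(s[150:290,200:340],None,fx=4,fy=4,interpolation=2))"
```

```text
t 6.57 tip fix 158.2810850162304 1.6470523997501356 195.95470975410328 toolx [-0.1   0.99 -0.01] toolz [ 0.   -0.01 -1.  ] F fix -0.28972951900068467 -0.4923398390467014 -0.9256916635387447 w 0.6994770868742283
shift [-6.54  1.14 86.5 ] turn x->+fx 0.2005844138276557 or -179.79941558617236 j6 0.0824073962015176
```

View pics/t6.png

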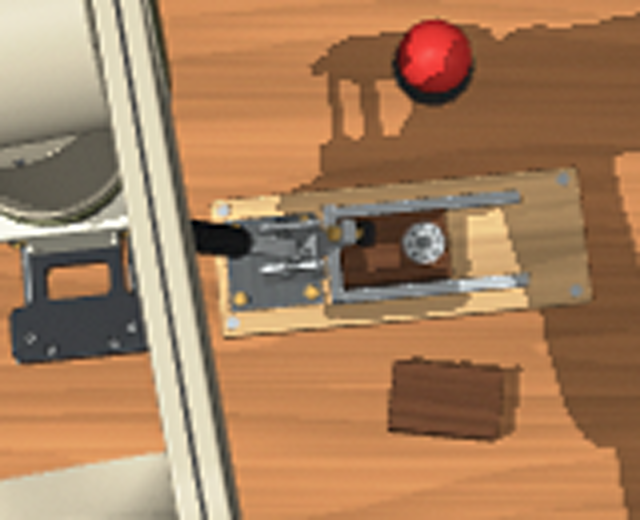

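View pics/s6.png

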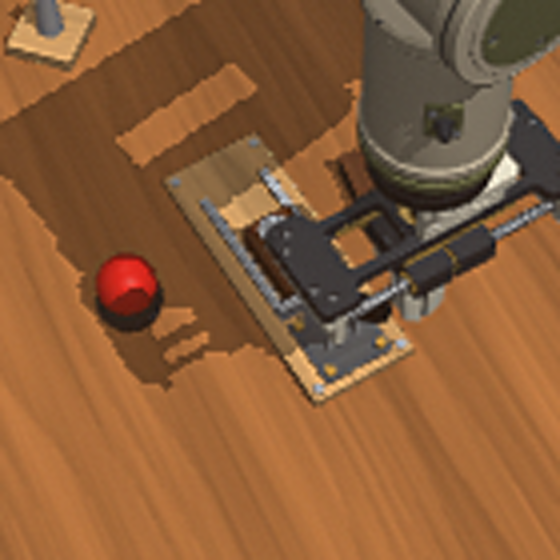

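```bash
python3 -c "
from h import *
print(proj('top',f2w(Q,[(112.5,0,130.6),(55,0,55)])), uncrop([(96,202)],6,220,175))"
```

```text
[[235.53 208.33]
 [260.53 211.92]] [[235.58 208.25]]
```

arm_command(targets=[[[-2,1,30],0,-1],[[-2,1,60],0,-1],[[-4,1,80],0,-1],[[-6,1,88],0,-1],[[-6,1,88],0,-1],[[-6,1,88],0,-1]])

```text
time: 7.22
tool_pos: [528.0, 139.8, 194.1]
orientation: [2.104, 2.323, -0.002]
wrist_force: [0.1, 0.6, 1.0]
grip_width: 0.1
```

```bash
python3 look.py pics/w7.png
```

```text
t 7.22 tip fix 148.4352306845627 -0.6880331838119282 109.95534398023008 toolx [-0.1   1.   -0.01] toolz [ 0.   -0.01 -1.  ] F fix 0.5382250040207205 -0.1601469934420591 1.0213755812115572 w 0.1336948871603614
```

View pics/w7.png

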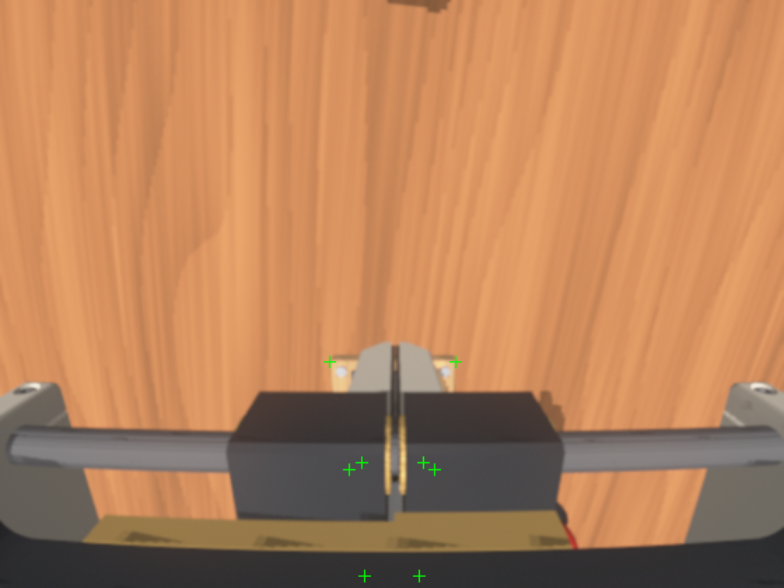

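The grip end projects to (235.5,208.3), matching the picture. The fingers are beyond the handle and the board's end shows at row ~360. I'll push towards -x.

arm_command(targets=[[[-6,0,0],0,-1],[[-12,0,0],0,-1],[[-17,0,0],0,-1],[[-21,0,0],0,-1],[[-26,0,0],0,-1],[[-31,0,0],0,-1],[[-36,0,0],0,-1],[[-41,0,0],0,-1],[[-46,0,0],0,-1],[[-46,0,0],0,-1]])

```text
time: 8.1
tool_pos: [534.1, 94.1, 196.9]
orientation: [2.102, 2.322, 0.004]
wrist_force: [2.5, 3.3, 1.2]
grip_width: 0.5
```

```bash
python3 look.py pics/w8.png; python3 -c "
from h import *
im=grab_frame('top')
a=cv2.resize(im[150:280,190:350],None,fx=4,fy=4,interpolation=2);cv2.imwrite('pics/t8.png',a)"
```

```text
t 8.1 tip fix 102.42518001819779 -2.246204761649926 112.80692352542403 toolx [-0.1   1.   -0.01] toolz [ 0.01 -0.   -1.  ] F fix 3.040520969100496 -2.8339032021314625 1.2100989154428283 w 0.4876512122041428
```

View pics/t8.png

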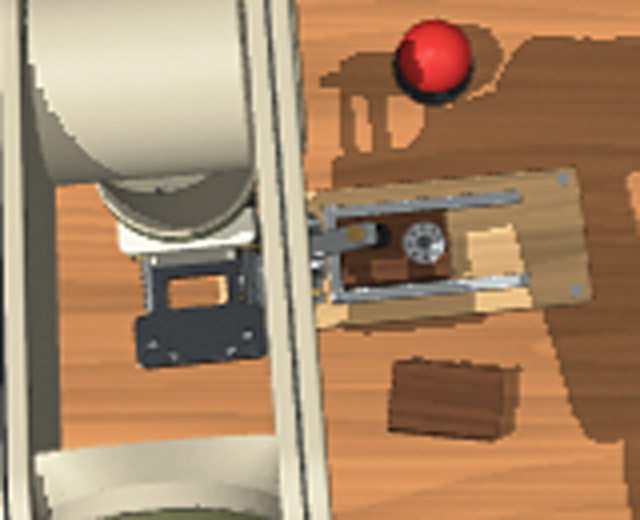

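The holding arm is coming down as the handle turns, and the block stays at the stop. Continuing past the dead point.

arm_command(targets=[[[-5,-2,2],0,-1],[[-10,-2,3],0,-1],[[-15,-2,3],0,-1],[[-20,-2,3],0,-1],[[-25,-2,3],0,-1],[[-30,-2,3],0,-1],[[-35,-2,3],0,-1],[[-40,-2,3],0,-1],[[-44,-2,3],0,-1],[[-48,-2,3],0,-1],[[-48,-2,3],0,-1]])

```text
time: 9.12
tool_pos: [536.8, 45.7, 193.6]
orientation: [2.103, 2.321, 0.003]
wrist_force: [-0.6, 0.4, 0.3]
grip_width: 0.6
```

```bash
python3 -c "
from h import *
where()
im=grab_frame('top');s=grab_frame('scene')
a=cv2.resize(im[150:280,190:350],None,fx=4,fy=4,interpolation=2);cv2.imwrite('pics/t9.png',a)
cv2.imwrite('pics/s9.png',cv2.resize(s[150:290,200:340],None,fx=4,fy=4,interpolation=2))"
```

```text
t 9.12 tip fix 53.93463419317689 -0.09316435593068295 109.51088412228646 toolx [-0.1   1.   -0.01] toolz [ 0.01 -0.   -1.  ] F fix 0.44677552482495897 0.5720263004365019 0.3042489524616913 w 0.633561102376702
```

View pics/t9.png

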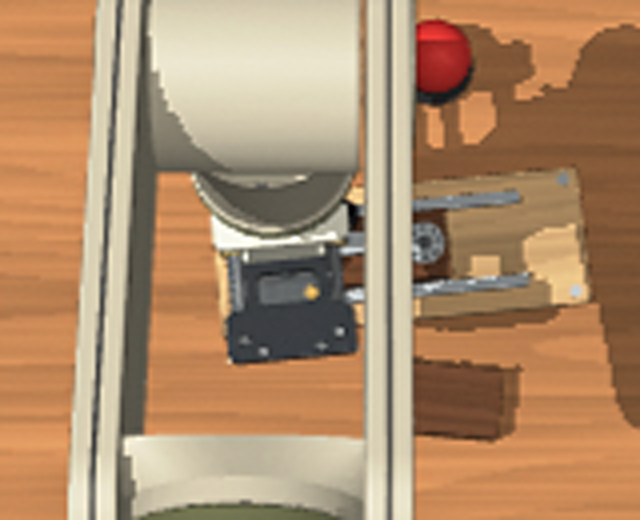

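View pics/s9.png

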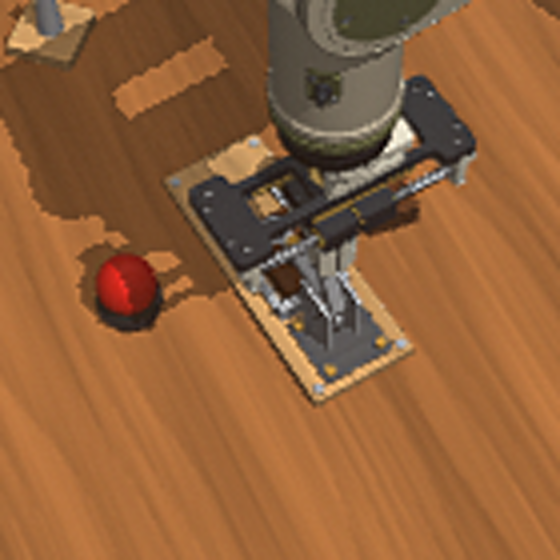

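The force has dropped to zero, so the handle seems to have snapped over. I'll back away, rise, and check from above.

arm_command(targets=[[[10,0,0],0,-1],[[25,0,-10],0,-1],[[30,0,-40],0,-1],[[30,0,-75],0,-1],[[30,0,-110],0,-1],[[30,0,-125],0,-1],[[30,0,-130],0,-1]])

```text
time: 9.8
tool_pos: [533.9, 78.0, 328.1]
orientation: [2.099, 2.319, 0.012]
wrist_force: [0.3, 0.9, 0.3]
grip_width: 0.5
```

arm_command(targets=[[[-30,0,0],0,-1],[[-60,0,0],0,-1],[[-90,0,0],0,-1],[[-120,0,0],0,-1],[[-150,0,0],0,-1],[[-180,0,0],0,-1],[[-200,0,0],0,-1],[[-205,0,0],0,-1],[[-205,0,0],0,-1],[[-205,0,0],0,-1]])

```text
time: 10.63
tool_pos: [554.0, -125.1, 328.0]
orientation: [2.1, 2.32, 0.011]
wrist_force: [-0.1, 0.3, 0.0]
grip_width: 0.3
```

```bash
python3 look.py pics/w10.png; python3 -c "
from h import *
im=grab_frame('top');s=grab_frame('scene')
a=cv2.resize(im[150:280,190:350],None,fx=4,fy=4,interpolation=2)
b=cv2.resize(s[170:270,205:325],None,fx=5,fy=5,interpolation=2)
cv2.imwrite('pics/t10.png',a);cv2.imwrite('pics/s10.png',b)
q=.4
print('locked grip end',proj('wrist',f2w(Q,[(55-95*np.sin(q),0,55+95*np.cos(q))]))*1.4, uncrop([0,0],1,0,0), (proj('scene',f2w(Q,[(55-95*np.sin(q),0,55+95*np.cos(q)),(-50,0,36)]))-[205,170])*5,(proj('top',f2w(Q,[(55-95*np.sin(q),0,55+95*np.cos(q)),(-50,0,36)]))-[190,150])*4)"
```

```text
t 10.63 tip fix -117.74230216411502 -0.3411434556328903 243.88970142246714 toolx [-0.1  1.  -0. ] toolz [ 0.01 -0.   -1.  ] F fix 0.2687999700651125 0.05484823575059647 0.026407819351345778 w 0.33834333394492894
locked grip end [[390.04  79.49]] [0. 0.] [[356.06 151.75]
 [301.39 167.23]] [[341.1  213.98]
 [447.08 237.33]]
```

View pics/w10.png

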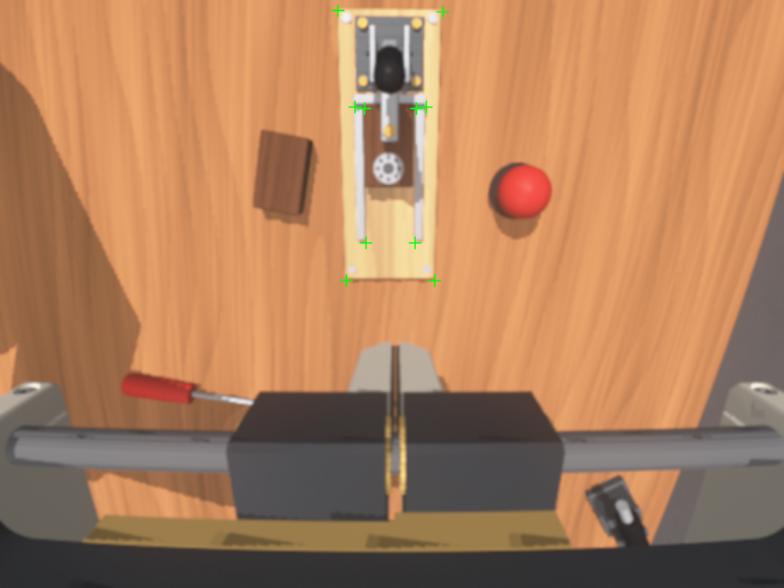

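View pics/s10.png

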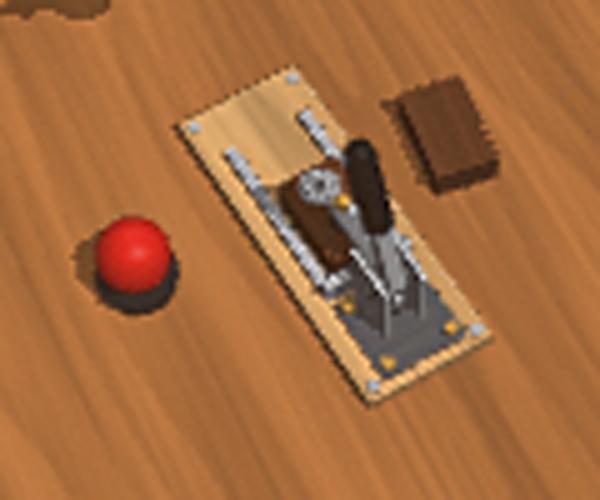

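View pics/t10.png

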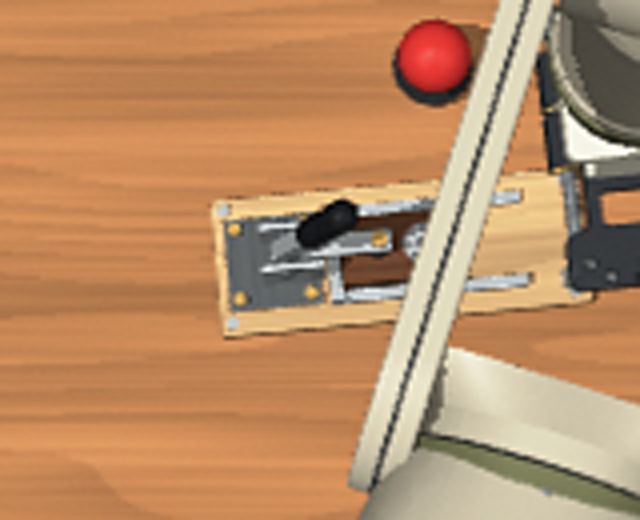

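The grip end sits at the predicted locked position in both views: top ~(343,214) against (341,214), scene ~(360,152) against (356,152). The pad arm lies on the block. Last, I'll check where the block's rear edge lies.

```bash
python3 -c "
from h import *
where()
im=grab_frame('wrist')
im=cv2.resize(im[0:210,210:350],None,fx=4,fy=4,interpolation=2)[:600]
def P(p): return ((proj('wrist',f2w(Q,p))+.5-[210,0])*4-.5)
for k,c in (( [(-50,-22,36),(-50,22,36)],(0,255,0)),([(20,-31.5,28),(20,31.5,28)],(255,255,0)),([(-100,-27.5,20),(-100,27.5,20)],(0,0,255)),([(-140,-45,12),(-140,45,12)],(255,0,255))):
    a=P(k).round().astype(int); print(a.tolist()); cv2.line(im,tuple(map(int,a[0])),tuple(map(int,a[1])),c,1)
cv2.imwrite('pics/w11.png',im)"
```

```text
t 10.78 tip fix -117.19305740686633 -0.6506186279777513 244.78389811107692 toolx [-0.1   0.99 -0.  ] toolz [ 0.01 -0.   -1.  ] F fix 0.33477771472361867 -0.29118359644479563 -0.3019676241860404 w 0.626232155545705
[[345, 540], [204, 540]]
[[378, 304], [171, 303]]
[[356, 691], [193, 691]]
[[402, 800], [147, 800]]
```

View pics/w11.png

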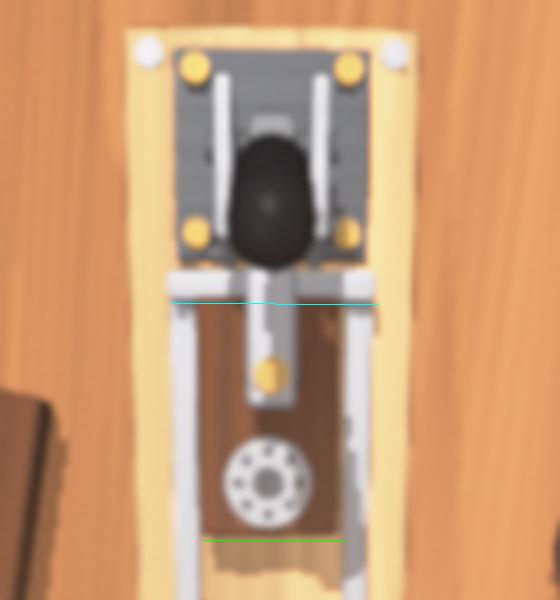

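Rear edge at row ~535 against a predicted 540, and the stop edge at ~300 against 303. That is a common offset of about 1 mm, so the block is home and the gripper is clear of everything. Handing in.

```bash
python3 -c "
from station import r
print(r.sign_off())"
```

```text
the job is handed in; nothing more can be done
None
```

I pushed the block home with the closed fingers, then pushed the handle over its dead point from behind. The clamp snapped into lock, and I backed the arm clear and handed in at about 10.8 s. No verdict was reported.

- **Block home:** the push stalled against the stop at 9.6 N, with the fingers within 0.6 mm of the expected position. In the last wrist picture the block's rear edge and the stop sit about 1–1.5 mm from their predicted lines, both in the same direction, so that is a camera offset and not a gap.
- **Rougher scene view:** before the close-up, the scene camera put the rear edge about 2 px (roughly 4 mm) off. That camera's fit had errors of about 1 px at that end, so I relied on the closer wrist picture and the push force.
- **Handle locked:** the grip end is within about 1 px of the predicted locked position in the top and scene views. The push force dropped to zero as the handle went over.
- **Pad on the block:** the holding arm lies down on the block. The pad force can't be measured directly, so it rests on the lock being seen.
- **Surroundings:** the spare block and wax ball look unmoved. I did not check the other things on the bench by measurement, but the arm never went near them. The gripper touches nothing, with wrist force around 0.5 N or less.

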